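# Shim the rocking wheel truing stand

## Robot

A 6-joint arm with a two-finger parallel gripper is mounted at the origin on the work surface. World frame = base frame: x ahead of the robot, y to its left, z up, the work surface at z = 0. Lengths are in m, angles in degrees, forces in N, time in s.
With the tool pointing down it reaches from about 0.375 to 0.9 m from the base axis. Payload 3.1 kg.
Tool frame: the origin (TCP) lies on the front face of the gripper's body, between the roots of the fingers; the fingertips stand 70 mm ahead of it and the grasp point (between the pads) lies 51 mm ahead of it (bot.tip_extent is the distance from the TCP to the fingertips, in m); z points along the fingers, x is the direction in which the jaws open and shut, and the axes are right-handed (so a half turn about z gives the same grasp; the last joint's range is limited). The gripper opens to 87 mm and grips with 3 to 60 N. Pads are 19 mm wide; open, the fingers measure 117 mm over their backs; the gripper's body (75 mm by 190 mm) begins 51 mm behind the grasp point.
Start: joints at [-87.004, 30.224, 82.088, -0, 67.689, -10.227], TCP at [0.143, -0.608, 0.292] pointing down, gripper open.
Joint ranges: [-176.69, 176.69], [-43.24, 126.21], [12.49, 139.97], [-82, 262], [0, 151.66], [-163.58, 163.58]. Speed limits (degrees/s): [159.86, 159.86, 180, 180, 180, 180].

## Interface

Orientations are given as a 3x3 rotation matrix whose columns are the frame's x, y, z axes.
In Python, from rig import bot, viewer, ticket gives the robot as it stands. The module is installed in compiled form; this text tells all that it offers.
- The arm moves only by the tool arm_command, never from a script. Its argument "targets" is a list of rows, each an object with "rot": the turn, a rotation vector about the tool's x, y, z in degrees, a list of three; "offset": the shift along the tool's x, y, z in cm, a list of three; "gripper": the closure, from 0 (fully open) to 1 (shut). A call has 1 to 8 rows; each row is the pose to reach, as a shift and turn from the pose commanded when the call began, along the tool's axes at that moment; what a row does not reach only later rows make up. A row lasts 1/10 s, in which the tool goes at most 50 mm and 8.59 degrees, less where a joint would pass 70% of its speed; a pose out of reach is approached as far as the arm can. A call with a gripper value outside its range is refused whole. The fingers move at their own pace and stop on an object; the grip force is fixed at half the most. Time passes only in rows, so rows that repeat a pose let the fingers close. It gives the time, the measured TCP pose, the force and the opening at its end, in the units of the state.
- bot.read_state(): the state, without advancing time (a new reading comes with each control period).
- viewer.capture(name): name is "scene" or "top" or "wrist"; returns a dict with "frame" (384x512x3 uint8, red, green, blue), "fx", "fy", "cx", "cy" (pixels), "view" (4x4, takes a point from world to camera coordinates). Camera axes: x right, y down, z forward; pixel columns grow to the right and rows downward; lengths in m; the calibration is good to about 2 mm. A picture is of the moment at which its call begins. There is no depth.
- ticket.hand_in(): hands the job in, once; it reports no verdict.
The state is a dict: "time_s": time; "joint_positions": joint angles; "qvel": joint speeds; "tau": joint torques, N m; "position": TCP position; "tcp_rot": TCP orientation; "force": force on the tool from outside, world axes, zero at the start; "moment": the same for the moment, N m; "opening": opening from 0.0 (shut) to 1.0 (fully open).
Only numpy, scipy, OpenCV 4.12 (cv2) and the standard library are available. Lean on these libraries where they do the work, as an engineer would, in place of code of your own. Each camera call takes 0.05 s, during which the arm holds its last target. There are 200 camera calls.

## Task

The wheel truing stand rocks because one of its four feet is short. Push the wooden wedge along the bench, thin edge first, under the middle of the short foot until it is snug and the stand no longer rocks, then press down firmly on the steel cap over that foot to prove it, and move clear. Only push and press: do not lift anything, jack the stand up, shove it along the bench, or disturb the other things.

Things in the scene. Friction and masses are not known exactly. Their poses are not given: they have to be found in the camera images.
- stand: Blue steel truing stand, 4 kg, loose on the bench: four legs in an X, a 176 mm spoked wheel upright above the middle (plane along stand x, top 254 mm up). Origin: middle of the base at bench level, z up when it stands right. Tapered feet at x +-90, y +-120 mm; the short one at (-90, -120). It rocks about the diagonal through its two neighbours when that corner is pressed with 2 to 4 N.
- short_foot: The short round rubber foot, 30 mm across, fixed to the stand. Origin: centre of its flat underside, 8 mm above the bench while the stand stands right. Its open side, clear of the stand, is towards stand -y; the wedge lies out there. Axes as the stand's.
- corner_cap: Steel disc on top of the leg end directly over the short foot, fixed to the stand, 36 mm across, 7 mm thick. Origin: centre of its underside; its flat top is 47 mm above the bench. Nothing stands above it. Over 4 N proves the stand; 5 to 15 N is good.
- wedge: Plain wooden wedge, 90 mm long, 44 mm wide, 1.5 mm thick at the thin edge and 16.5 mm at the heel, flat underside on the bench, about 50 g, loose. Origin: middle of the thin edge, on the bench; x points from heel to thin edge, z up. It meets the foot with the thin edge about 39 mm past the foot's near rim; then the push rises past 5 N within a few mm (5 to 10 N is snug, from about 13 N the stand may slide). It stays jammed when left.
- wedge_heel (a point): Middle of the wedge's upright thick end (the heel, 44 mm wide, 16.5 mm high), at bench level, 90 mm behind the thin edge. The face to push.
- screwdriver: Screwdriver, 150 mm long, lying on the bench on the stand's -y side, some 130 mm from the wedge. Leave alone.
- offcut: Flat rectangular wooden offcut, 70 x 45 x 17 mm, not a wedge. Origin: centre of its underside. Leave alone.
- hub: Bare aluminium wheel hub standing on end, 52 mm across, 72 mm high. Origin: centre of its underside. Leave alone.
- jar: Closed glass jar, 64 mm across, 85 mm high. Origin: centre of its underside. Leave alone.
Mind the look-alikes: they are no part of the job. Leave any black or pink look-alike of the wedge alone.

How it is judged (in metres and radians):
On the way, in this order (a step that is already met when the one before it is completed fails the run):
1. the wedge is snug under the short foot, carrying some of its load, with the stand level and nothing pressing on the cap (contact force between wedge and short_foot above 0.5 N and angle between stand's own z axis and vertical below 0.008 rad and y of short_foot in the frame of wedge between -0.018 and 0.018 m and contact force between the fingers and corner_cap below 1 N), for 0.2 s.
2. the cap over that foot is pressed with over 4 N and the stand stays level (contact force between the fingers and corner_cap above 4 N and angle between stand's own z axis and vertical below 0.008 rad and contact force between wedge and short_foot above 0.5 N), for 0.1 s.
At the end, for the whole second after the job is handed in: The wedge lies flat on the bench (within 0.04 rad), its centre line within 18 mm of the middle of the short foot, bearing on that foot with over 0.5 N; the stand is level within 0.008 rad; wedge and stand at rest (contact force between wedge and short_foot above 0.5 N and angle between stand's own z axis and vertical below 0.008 rad and angle between wedge's own z axis and vertical below 0.04 rad and y of short_foot in the frame of wedge between -0.018 and 0.018 m and linear speed of each of wedge, stand below 0.01 m/s); the robot touches nothing.
It fails at once if the wedge is lifted off the bench (an end rises over 10 mm) (height (world z) of any of wedge, wedge_heel above 0.01 m).
It fails at once if the stand is lifted (its middle rises over 6 mm) or jacked or tipped past 0.09 rad (height (world z) of stand above 0.006 m or angle between stand's own z axis and vertical above 0.09 rad).
It fails at once if the stand is shoved over 25 mm along the bench (distance of stand from where it was at the start of the episode above 0.025 m).
It fails at once if the stand is squeezed or struck with over 60 N (contact force between the fingers and stand above 60 N).
It fails at once if a bystander (screwdriver, offcut, hub, jar) is moved over 10 mm (distance of any of screwdriver, offcut, hub, jar from where it was at the start of the episode above 0.01 m).
It also fails if it takes over 51 s, if anything falls off the work surface, if the arm or the gripper's body presses on something with over 40 N, if the wrist force passes 120 N, or if a joint passes its speed limit or range.

## Working session

There is one attempt and no reset: what is moved stays moved. The work goes in short steps, Python scripts to look and compute and a tool call to move; the robot and the scene stay as the last step left them, time stands still between calls to the robot, and variables do not carry over. Pictures are saved under pics/ and viewed, about 8 in all and at most 12, crops included, and the job is handed in when it is done.

Besides the shell and the picture viewer there is one more tool, called after "Request:" by a JSON object that holds its "name" and its "arguments", one argument or row to a line. arm_command: Moves the arm, as the interface text tells. Its arguments: {"type":"object","properties":{"targets":{"type":"array"}},"required":["targets"]}

```bash
mkdir -p pics
cat > h.py <<'E'
import numpy as np, cv2
from rig import bot, viewer, ticket
def cap(n, f=None):
    c=viewer.capture(n)
    if f: cv2.imwrite(f'pics/{f}.png', c['frame'][:,:,::-1])
    return c
def ray(c,uv,z):
    V=np.array(c['view']);R=V[:3,:3];t=V[:3,3];o=-R.T@t
    d=R.T@np.array([(uv[0]-c['cx'])/c['fx'],(uv[1]-c['cy'])/c['fy'],1])
    return o+d*(z-o[2])/d[2]
def proj(c,p):
    V=np.array(c['view']);q=V[:3,:3]@np.array(p)+V[:3,3]
    return np.array([c['fx']*q[0]/q[2]+c['cx'],c['fy']*q[1]/q[2]+c['cy']])
E
python3 - <<'E'
from h import *
import pickle
a={n:cap(n) for n in('scene','top','wrist')}
pickle.dump(a,open('c0.pkl','wb'))
cv2.imwrite('pics/top0.png',cv2.resize(a['top']['frame'][:,:,::-1],(800,600),interpolation=cv2.INTER_CUBIC))
cv2.imwrite('pics/scene0.png',cv2.resize(a['scene']['frame'][:,:,::-1],(800,600),interpolation=cv2.INTER_CUBIC))
print(bot.read_state())
for n in a: print(n,a[n]['fx'],np.linalg.inv(a[n]['view']).round(3).tolist())
E
```

```text
{'time_s': 0.15, 'joint_positions': array([-8.70050344e+01,  3.02675978e+01,  8.21395009e+01, -3.96425486e-03,
        6.76893162e+01, -1.02264113e+01]), 'qvel': array([-0.02119204, -0.22269479, -0.17064433,  0.06342987, -0.00949449,
       -0.09163154]), 'tau': array([ 7.56536610e-04, -4.40431559e+01, -1.76842922e+01,  6.34027831e-02,
        5.52620937e-02, -9.46239857e-05]), 'position': array([ 0.14294566, -0.60797311,  0.29148716]), 'tcp_rot': array([[ 2.28739588e-01, -9.73487636e-01, -1.51843272e-04],
       [-9.73486220e-01, -2.28739517e-01,  1.67711315e-03],
       [-1.66738147e-03, -2.35804839e-04, -9.99998582e-01]]), 'force': array([0.27476148, 0.7754511 , 0.63889173]), 'moment': array([-0.04045119, -0.06443287, -0.01128891]), 'opening': 1.0038798453214839}
scene 380.37062215674 [[0.072, 0.67, -0.739, 1.165], [0.997, -0.058, 0.045, -0.157], [-0.013, -0.74, -0.672, 0.662], [0.0, 0.0, 0.0, 1.0]]
top 352.3696137513413 [[0.015, -0.991, 0.129, 0.4], [-1.0, -0.018, -0.022, -0.089], [0.024, -0.129, -0.991, 0.776], [0.0, 0.0, 0.0, 1.0]]
wrist 320.3355880768924 [[0.229, -0.932, -0.281, 0.22], [-0.974, -0.22, -0.063, -0.589], [-0.003, 0.288, -0.958, 0.384], [0.0, 0.0, 0.0, 1.0]]
```

View pics/top0.png

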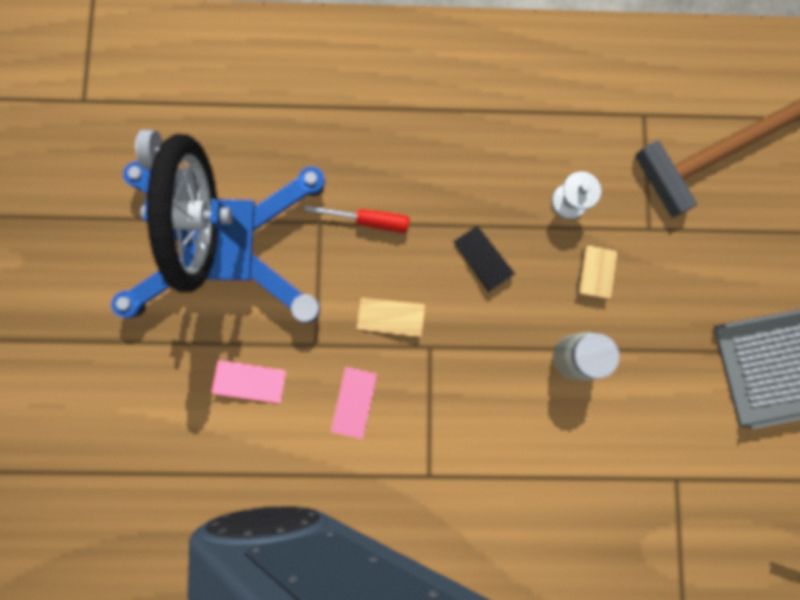

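View pics/scene0.png

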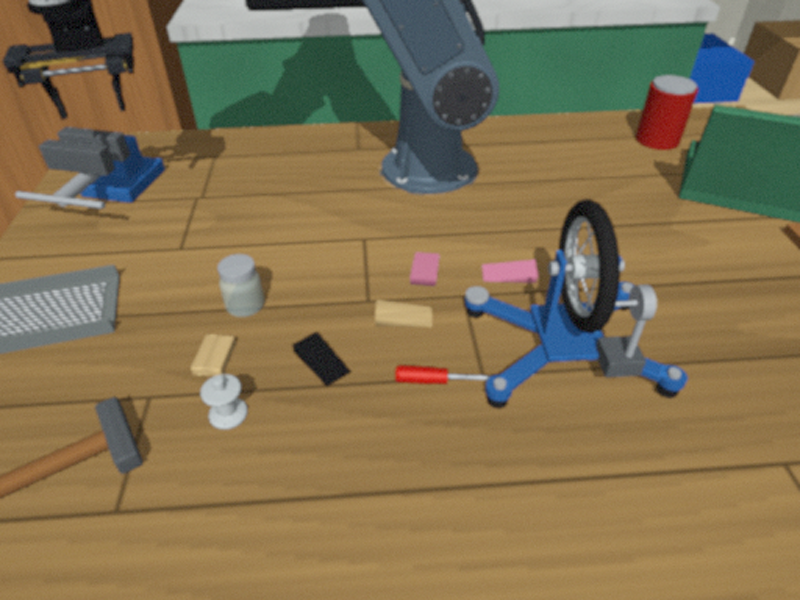

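Run:
```python
import pickle
from h import *
a=pickle.load(open('c0.pkl','rb'))
t=a['top']['frame'][170:235,170:290];s=a['scene']['frame'][170:230,225:335]
cv2.imwrite('pics/crop.png',np.vstack([cv2.resize(t,(600,300),interpolation=cv2.INTER_CUBIC),cv2.resize(s,(600,300),interpolation=cv2.INTER_CUBIC)])[:,:,::-1])
for n,box in(('top',(180,225,220,280)),('scene',(188,213,235,282))):
    f=a[n]['frame'][box[0]:box[1],box[2]:box[3]]
    h=cv2.cvtColor(f,cv2.COLOR_RGB2HSV); print(n,h[len(h)//2,len(h[0])//2],h[2,2])
    m=cv2.inRange(h,(15,60,190),(30,160,255))
    cs,_=cv2.findContours(m,0,2);c=max(cs,key=cv2.contourArea)+[box[2],box[0]]
    r=cv2.minAreaRect(c);print(cv2.contourArea(c));p=cv2.approxPolyDP(c,2.5,True)[:,0]
    for q in p: print(q,ray(a[n],q,0)[:2].round(4),ray(a[n],q,.0165)[:2].round(4))
# caps
from scipy.spatial.transform import Rotation
f=a['top'];
for uv in((305,307),(311,179),(123,303),(134,173)): print(ray(f,np.array(uv)*.64,.047).round(4))
```

```text
top [ 21 103 240] [ 16 134 177]
943.5
[220 194] [ 0.4887 -0.0331] [ 0.4868 -0.0343]
[220 199] [ 0.4776 -0.0334] [ 0.4759 -0.0346]
[228 201] [ 0.4735 -0.0511] [ 0.4719 -0.0519]
[229 210] [ 0.4536 -0.0538] [ 0.4525 -0.0545]
[269 214] [ 0.4463 -0.142 ] [ 0.4453 -0.1408]
[272 200] [ 0.4773 -0.1483] [ 0.4757 -0.1471]
[279 199] [ 0.4798 -0.1639] [ 0.4781 -0.1623]
[270 193] [ 0.4929 -0.1438] [ 0.4909 -0.1426]
[231 190] [ 0.498  -0.0572] [ 0.4959 -0.0579]
[228 194] [ 0.489  -0.0508] [ 0.4871 -0.0516]
scene [ 20  94 198] [ 18 132 149]
340.5
[242 194] [ 0.4355 -0.1336] [ 0.4536 -0.1342]
[241 204] [ 0.4726 -0.1382] [ 0.4899 -0.1387]
[275 207] [ 0.4906 -0.0543] [ 0.5074 -0.0569]
[273 197] [ 0.4537 -0.055 ] [ 0.4714 -0.0575]
[0.4772 0.0147 0.047 ]
[0.6533 0.0128 0.047 ]
[0.4784 0.2535 0.047 ]
[0.6562 0.2526 0.047 ]
```

View pics/crop.png

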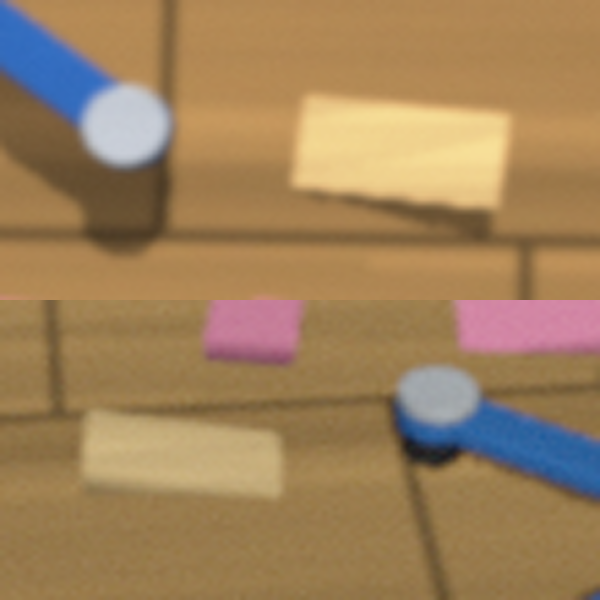

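Run:
```python
import pickle
from h import *
a=pickle.load(open('c0.pkl','rb'))
c=a['top'];f=c['frame']
h=cv2.cvtColor(f,cv2.COLOR_RGB2HSV)
m=cv2.inRange(h,(15,50,212),(30,150,255));m[:,:223]=0;m[:,277:]=0;m[:185]=0;m[225:]=0
cs,_=cv2.findContours(m,0,1);k=max(cs,key=cv2.contourArea);r=cv2.minAreaRect(k);b=cv2.boxPoints(r);print(r,b.round(1).tolist())
left=b[np.argsort(b[:,0])[:2]];right=b[np.argsort(b[:,0])[2:]]
T=np.mean([ray(c,p,.0015) for p in left],0);H=np.mean([ray(c,p,.0165) for p in right],0)
print('thin',T,'heel',H,np.linalg.norm((T-H)[:2]),'ang from +y',np.degrees(np.arctan2((T-H)[0],(T-H)[1])))
for n,box,lo in(('top',(180,212,180,210),150),('scene',(178,205,292,316),120)):
    c=a[n];g=c['frame'][box[0]:box[1],box[2]:box[3]];hh=cv2.cvtColor(g,cv2.COLOR_RGB2HSV)
    m=cv2.inRange(hh,(0,0,lo),(180,60,255));cs,_=cv2.findContours(m,0,1);k=max(cs,key=cv2.contourArea)
    e=cv2.fitEllipse(k);p=np.array(e[0])+[box[2],box[0]];print(n,e,p,ray(c,p,.047))
```

```text
((249.76239013671875, 201.87623596191406), (42.28908157348633, 20.099750518798828), 5.7105937004089355) [[227.6999969482422, 209.8000030517578], [229.6999969482422, 189.8000030517578], [271.79998779296875, 194.0], [269.79998779296875, 214.0]]
thin [ 0.47614286 -0.0527338   0.0015    ] heel [ 0.4670684  -0.14454909  0.0165    ] 0.09226263331962987 ang from +y 5.6444311445997535
top ((14.696754455566406, 16.015501022338867), (16.608959197998047, 18.21484375), 175.47512817382812) [194.69675446 196.01550102] [0.4781878  0.01572974 0.047     ]
scene ((12.938033103942871, 10.360196113586426), (10.947299003601074, 14.345475196838379), 96.00900268554688) [304.9380331  188.36019611] [0.4799694  0.01889998 0.047     ]
```

Request:
{"name": "arm_command", "arguments": {
  "targets": [
    {"rot": [0, 0, -6], "offset": [-2.9, -3.4, 0], "gripper": 0.88},
    {"rot": [0, 0, -12], "offset": [-5.7, -6.8, 0], "gripper": 0.88},
    {"rot": [0, 0, -18], "offset": [-8.6, -10.3, 0], "gripper": 0.88},
    {"rot": [0, 0, -24], "offset": [-11.5, -13.7, 0], "gripper": 0.88},
    {"rot": [0, 0, -30], "offset": [-14.3, -17.1, 0], "gripper": 0.88},
    {"rot": [0, 0, -36], "offset": [-17.2, -20.5, 0], "gripper": 0.88},
    {"rot": [0, 0, -42], "offset": [-20, -24, 0], "gripper": 0.88},
    {"rot": [0, 0, -48], "offset": [-22.9, -27.4, 0], "gripper": 0.88}
  ]
}}

```text
time_s: 0.95
position: [0.3582, -0.3213, 0.2922]
tcp_rot: [[0.878, -0.478, 0.0], [-0.478, -0.878, -0.0], [0.0, -0.0, -1.0]]
force: [1.4, -0.6, 0.7]
opening: 0.359
```

Request:
{"name": "arm_command", "arguments": {
  "targets": [
    {"rot": [0, 0, -6], "offset": [0.6, -4.4, 1], "gripper": 0.88},
    {"rot": [0, 0, -12], "offset": [1.3, -8.8, 2], "gripper": 0.88},
    {"rot": [0, 0, -17], "offset": [1.9, -13.2, 3], "gripper": 0.88},
    {"rot": [0, 0, -23], "offset": [2.5, -17.5, 5], "gripper": 0.88},
    {"rot": [0, 0, -23], "offset": [2.5, -17.5, 9], "gripper": 0.88},
    {"rot": [0, 0, -23], "offset": [2.5, -17.5, 13.5], "gripper": 0.88},
    {"rot": [0, 0, -23], "offset": [2.5, -17.5, 15.5], "gripper": 0.88},
    {"rot": [0, 0, -23], "offset": [2.5, -17.5, 15.5], "gripper": 0.88}
  ]
}}

```text
time_s: 1.75
position: [0.462, -0.1802, 0.1345]
tcp_rot: [[0.995, -0.1, -0.006], [-0.1, -0.995, 0.004], [-0.006, -0.003, -1.0]]
force: [0.1, -0.7, -0.8]
opening: 0.121
```

Run:
```python
from h import *
c=cap('scene');s=bot.read_state();print(s['position'],s['force'],s['opening'])
w=cap('wrist')
cv2.imwrite('pics/s1.png',np.hstack([cv2.resize(c['frame'][80:280,160:420],(400,308)),cv2.resize(w['frame'],(400,308))])[:,:,::-1])
```

```text
[ 0.4629057  -0.18095251  0.13609338] [-0.26159922 -0.93529308  0.45738554] 0.1211921582106591
```

View pics/s1.png

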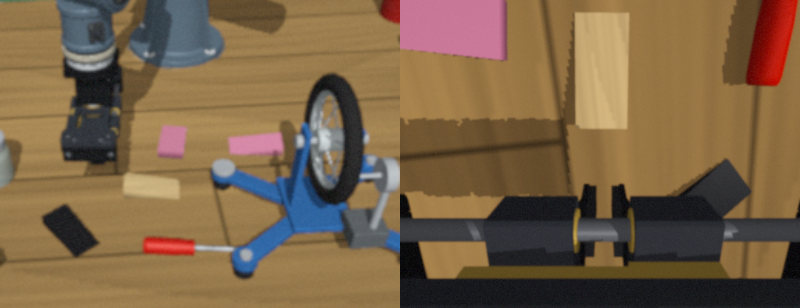

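Run:
```python
from h import *
c=cap('wrist');f=c['frame'];h=cv2.cvtColor(f,cv2.COLOR_RGB2HSV)
print(h[90,258],h[90,215],h[90,320])
m=cv2.inRange(h,(15,50,200),(30,150,255));cs,_=cv2.findContours(m,0,1);k=max(cs,key=cv2.contourArea)
r=cv2.minAreaRect(k);b=cv2.boxPoints(r);print(r,b.round(1).tolist())
i=np.argsort(b[:,1]);T=np.mean([ray(c,b[j],.0015) for j in i[:2]],0);H=np.mean([ray(c,b[j],.0165) for j in i[2:]],0)
print(T,H,np.linalg.norm((T-H)[:2]),np.degrees(np.arctan2((T-H)[0],(T-H)[1])))
```

```text
[ 19 104 202] [ 18 143 100] [ 17 140 153]
((259.6389465332031, 87.02970123291016), (142.7772216796875, 57.931095123291016), 88.02507019042969) [[228.1999969482422, 16.700000762939453], [286.1000061035156, 14.699999809265137], [291.0, 157.39999389648438], [233.1999969482422, 159.39999389648438]]
[ 0.4742463  -0.05112467  0.0015    ] [ 0.46840773 -0.14033389  0.0165    ] 0.08940007577106664 3.7445563840330607
```

Request:
{"name": "arm_command", "arguments": {
  "targets": [
    {"rot": [0, 0, -1.2], "offset": [0.2, 0, 2.5], "gripper": 0.88},
    {"rot": [0, 0, -1.2], "offset": [0.2, 0, 4.5], "gripper": 0.88},
    {"rot": [0, 0, -1.2], "offset": [0.2, 0, 5.7], "gripper": 0.88},
    {"rot": [0, 0, -1.2], "offset": [0.2, 0, 6.1], "gripper": 0.88},
    {"rot": [0, 0, -1.2], "offset": [0.2, 0, 6.1], "gripper": 0.88},
    {"rot": [0, 0, -1.2], "offset": [0.2, 0, 6.1], "gripper": 0.88}
  ]
}}

```text
time_s: 2.5
position: [0.4659, -0.182, 0.0771]
tcp_rot: [[0.997, -0.08, 0.001], [-0.08, -0.997, -0.001], [0.001, 0.001, -1.0]]
force: [-0.1, 0.3, 0.3]
opening: 0.119
```

Request:
{"name": "arm_command", "arguments": {
  "targets": [
    {"rot": [0, 0, 0], "offset": [0, -1.5, 0.1], "gripper": 0.88},
    {"rot": [0, 0, 0], "offset": [0, -2.5, 0.1], "gripper": 0.88},
    {"rot": [0, 0, 0], "offset": [0, -3, 0.1], "gripper": 0.88},
    {"rot": [0, 0, 0], "offset": [0, -3.5, 0.1], "gripper": 0.88},
    {"rot": [0, 0, 0], "offset": [0, -4.5, 0.1], "gripper": 0.88},
    {"rot": [0, 0, 0], "offset": [0, -5.5, 0.1], "gripper": 0.88},
    {"rot": [0, 0, 0], "offset": [0, -6.5, 0.1], "gripper": 0.88},
    {"rot": [0, 0, 0], "offset": [0, -7, 0.1], "gripper": 0.88}
  ]
}}

```text
time_s: 3.3
position: [0.4709, -0.1106, 0.0752]
tcp_rot: [[0.997, -0.079, -0.001], [-0.079, -0.997, 0.0], [-0.001, -0.0, -1.0]]
force: [0.1, -0.7, 0.2]
opening: 0.119
```

```bash
cat > w.py <<'E'
from h import *
def wedge(c):
    f=c['frame'];h=cv2.cvtColor(f,cv2.COLOR_RGB2HSV)
    m=cv2.inRange(h,(15,50,190),(30,150,255));cs,_=cv2.findContours(m,0,1);k=max(cs,key=cv2.contourArea)
    r=cv2.minAreaRect(k);b=cv2.boxPoints(r);i=np.argsort(b[:,1])
    T=np.mean([ray(c,b[j],.0015) for j in i[:2]],0);H=np.mean([ray(c,b[j],.0165) for j in i[2:]],0)
    print(b.round(1).tolist(),T,H,np.linalg.norm((T-H)[:2]),np.degrees(np.arctan2((T-H)[0],(T-H)[1])))
E
python3 - <<'E'
from w import *
w=cap('wrist');t=cap('top');s=bot.read_state();print(s['position'],s['force']);wedge(w)
cv2.imwrite('pics/s2.png',np.hstack([cv2.resize(w['frame'],(400,300)),cv2.resize(t['frame'][150:270,160:320],(400,300))])[:,:,::-1])
E
```

```text
[ 0.47078137 -0.11074877  0.0751598 ] [ 0.58956218  0.74320833 -0.66082998]
[[210.0, 52.0], [296.0, 52.0], [296.0, 176.0], [210.0, 176.0]] [ 0.47485204 -0.00899061  0.0015    ] [ 0.47026817 -0.06626142  0.0165    ] 0.05745395349309197 4.57610657736187
```

View pics/s2.png

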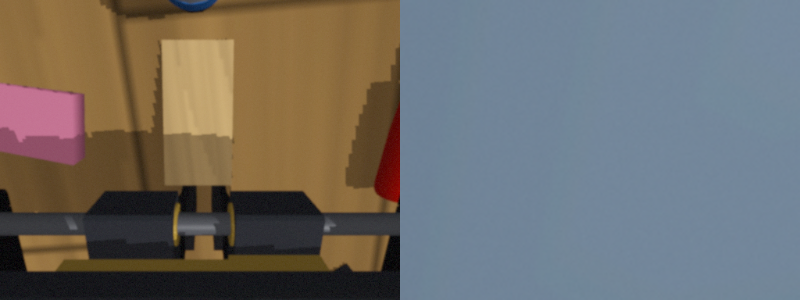

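Run:
```python
from h import *
c=cap('wrist')
print(ray(c,(253.4,51),.0015),ray(c,(254,237),.0165),proj(c,(.478,.016,.047)),proj(c,(.478,.0,.030)), proj(c,np.r_[bot.read_state()['position'][:2],.006]))
f=c['frame'][:14];h=cv2.cvtColor(f,cv2.COLOR_RGB2HSV);m=cv2.inRange(h,(95,100,30),(130,255,255));ys,xs=np.nonzero(m)
for y in range(0,14): 
    q=xs[ys==y]
    if len(q):print(y,q.min(),q.max())
```

```text
[ 0.47495519 -0.00869912  0.0015    ] [ 0.46791815 -0.09855298  0.0165    ] [253.11662282 -53.24474183] [257.68583546  15.48114507] [261.75188971 249.66986186]
0 218 276
1 219 275
2 220 274
3 222 273
4 223 272
5 224 271
6 225 270
7 227 269
8 229 267
9 230 265
10 232 263
11 235 261
12 238 259
13 241 255
```

Request:
{"name": "arm_command", "arguments": {
  "targets": [
    {"rot": [0, 0, 0], "offset": [0, -1, 0], "gripper": 0.88},
    {"rot": [0, 0, 0], "offset": [0, -2, 0], "gripper": 0.88},
    {"rot": [0, 0, 0], "offset": [-0.1, -3, 0], "gripper": 0.88},
    {"rot": [0, 0, 0], "offset": [-0.1, -3.7, 0], "gripper": 0.88},
    {"rot": [0, 0, 0], "offset": [-0.1, -4.1, 0], "gripper": 0.88},
    {"rot": [0, 0, 0], "offset": [-0.1, -4.3, 0], "gripper": 0.88},
    {"rot": [0, 0, 0], "offset": [-0.1, -4.3, 0], "gripper": 0.88}
  ]
}}

```text
time_s: 4.15
position: [0.4736, -0.0686, 0.0753]
tcp_rot: [[0.997, -0.079, 0.0], [-0.079, -0.997, 0.0], [0.0, -0.0, -1.0]]
force: [0.5, -1.1, 0.1]
opening: 0.115
```

Request:
{"name": "arm_command", "arguments": {
  "targets": [
    {"rot": [0, 0, 0], "offset": [0, -0.1, 0], "gripper": 0.88},
    {"rot": [0, 0, 0], "offset": [0, -0.2, 0], "gripper": 0.88},
    {"rot": [0, 0, 0], "offset": [0, -0.2, 0], "gripper": 0.88}
  ]
}}

```text
time_s: 4.45
position: [0.4737, -0.0671, 0.0753]
tcp_rot: [[0.997, -0.08, 0.0], [-0.08, -0.997, -0.0], [0.0, -0.0, -1.0]]
force: [0.7, 0.1, -0.2]
opening: 0.118
```

Request:
{"name": "arm_command", "arguments": {
  "targets": [
    {"rot": [0, 0, 0], "offset": [0, -0.1, 0], "gripper": 0.88},
    {"rot": [0, 0, 0], "offset": [0, -0.2, 0], "gripper": 0.88},
    {"rot": [0, 0, 0], "offset": [0, -0.3, 0], "gripper": 0.88},
    {"rot": [0, 0, 0], "offset": [0, -0.3, 0], "gripper": 0.88}
  ]
}}

```text
time_s: 4.85
position: [0.4739, -0.0638, 0.0753]
tcp_rot: [[0.997, -0.08, -0.0], [-0.08, -0.997, 0.0], [-0.0, -0.0, -1.0]]
force: [-0.3, -0.7, -0.2]
opening: 0.121
```

Run:
```python
from h import *
c=cap('scene');w=cap('wrist')
print([bot.read_state()['force'].round(1)])
cv2.imwrite('pics/s3.png',np.hstack([cv2.resize(c['frame'][150:230,225:335],(412,300),interpolation=2),cv2.resize(w['frame'],(388,300))])[:,:,::-1])
```

```text
[array([ 1.1, -0.2, -0.2])]
```

View pics/s3.png

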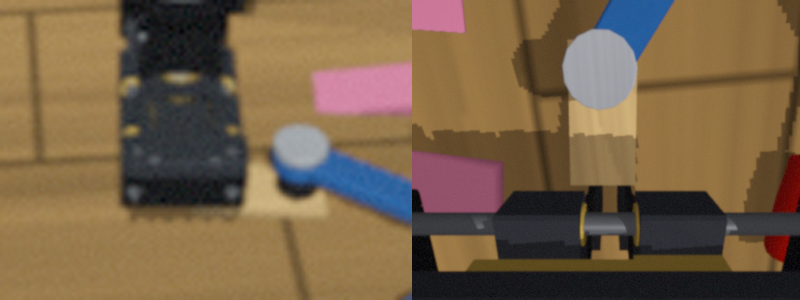

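The wedge (wrist view, columns 569–636) runs under the foot, with the cap at (599, 69) about centred on it. I'll creep on until the force rises.

Request:
{"name": "arm_command", "arguments": {
  "targets": [
    {"rot": [0, 0, 0], "offset": [0, -0.1, 0], "gripper": 0.88},
    {"rot": [0, 0, 0], "offset": [0, -0.2, 0], "gripper": 0.88},
    {"rot": [0, 0, 0], "offset": [0, -0.2, 0], "gripper": 0.88}
  ]
}}

```text
time_s: 5.25
position: [0.4741, -0.0618, 0.0752]
tcp_rot: [[0.997, -0.08, -0.0], [-0.08, -0.997, 0.0], [-0.0, -0.0, -1.0]]
force: [-0.9, 0.4, 0.0]
opening: 0.118
```

Request:
{"name": "arm_command", "arguments": {
  "targets": [
    {"rot": [0, 0, 0], "offset": [0, -0.1, 0], "gripper": 0.88},
    {"rot": [0, 0, 0], "offset": [0, -0.1, 0], "gripper": 0.88},
    {"rot": [0, 0, 0], "offset": [0, -0.1, 0], "gripper": 0.88}
  ]
}}

```text
time_s: 5.55
position: [0.4741, -0.0609, 0.0752]
tcp_rot: [[0.997, -0.08, -0.0], [-0.08, -0.997, 0.0], [-0.0, -0.0, -1.0]]
force: [-0.4, -0.1, -0.8]
opening: 0.127
```

Request:
{"name": "arm_command", "arguments": {
  "targets": [
    {"rot": [0, 0, 0], "offset": [0, -0.1, 0], "gripper": 0.88},
    {"rot": [0, 0, 0], "offset": [0, -0.1, 0], "gripper": 0.88},
    {"rot": [0, 0, 0], "offset": [0, -0.1, 0], "gripper": 0.88}
  ]
}}

```text
time_s: 5.85
position: [0.4742, -0.0599, 0.0753]
tcp_rot: [[0.997, -0.08, -0.0], [-0.08, -0.997, 0.0], [-0.0, -0.0, -1.0]]
force: [0.3, -0.2, 0.5]
opening: 0.123
```

Request:
{"name": "arm_command", "arguments": {
  "targets": [
    {"rot": [0, 0, 0], "offset": [0, -0.1, 0], "gripper": 0.88},
    {"rot": [0, 0, 0], "offset": [0, -0.1, 0], "gripper": 0.88},
    {"rot": [0, 0, 0], "offset": [0, -0.1, 0], "gripper": 0.88}
  ]
}}

```text
time_s: 6.15
position: [0.4744, -0.0591, 0.0753]
tcp_rot: [[0.997, -0.08, 0.0], [-0.08, -0.997, -0.0], [0.0, 0.0, -1.0]]
force: [-0.4, -1.0, -0.1]
opening: 0.12
```

Request:
{"name": "arm_command", "arguments": {
  "targets": [
    {"rot": [0, 0, 0], "offset": [0, -0.1, 0], "gripper": 0.88},
    {"rot": [0, 0, 0], "offset": [0, -0.1, 0], "gripper": 0.88},
    {"rot": [0, 0, 0], "offset": [0, -0.1, 0], "gripper": 0.88}
  ]
}}

```text
time_s: 6.45
position: [0.4746, -0.0583, 0.0753]
tcp_rot: [[0.997, -0.08, 0.001], [-0.08, -0.997, -0.0], [0.001, 0.0, -1.0]]
force: [-0.1, -3.7, -1.0]
opening: 0.121
```

Request:
{"name": "arm_command", "arguments": {
  "targets": [
    {"rot": [0, 0, 0], "offset": [0, -0.1, 0], "gripper": 0.88},
    {"rot": [0, 0, 0], "offset": [0, -0.1, 0], "gripper": 0.88},
    {"rot": [0, 0, 0], "offset": [0, -0.1, 0], "gripper": 0.88}
  ]
}}

```text
time_s: 6.75
position: [0.4748, -0.0575, 0.0753]
tcp_rot: [[0.997, -0.079, 0.001], [-0.079, -0.997, -0.001], [0.001, 0.001, -1.0]]
force: [-0.1, -5.6, -0.4]
opening: 0.12
```

Force is rising as described. One more small step for margin.

Request:
{"name": "arm_command", "arguments": {
  "targets": [
    {"rot": [0, 0, 0], "offset": [0, -0.05, 0], "gripper": 0.88},
    {"rot": [0, 0, 0], "offset": [0, -0.05, 0], "gripper": 0.88},
    {"rot": [0, 0, 0], "offset": [0, -0.05, 0], "gripper": 0.88}
  ]
}}

```text
time_s: 7.05
position: [0.4749, -0.0572, 0.0753]
tcp_rot: [[0.997, -0.079, 0.001], [-0.079, -0.997, -0.001], [0.001, 0.001, -1.0]]
force: [-1.0, -7.2, -0.9]
opening: 0.119
```

Run:
```python
from h import *
F=[]
for i in range(3): cap('wrist');F.append(bot.read_state()['force'])
print(np.round(F,1))
```

```text
[[-1.2 -6.1 -1.4]
 [-1.2 -6.   0.2]
 [-1.8 -5.8 -1.7]]
```

Request:
{"name": "arm_command", "arguments": {
  "targets": [
    {"rot": [0, 0, 0], "offset": [0, -0.05, 0], "gripper": 0.88},
    {"rot": [0, 0, 0], "offset": [0, -0.05, 0], "gripper": 0.88},
    {"rot": [0, 0, 0], "offset": [0, 0.3, 0], "gripper": 0.88},
    {"rot": [0, 0, 0], "offset": [0, 1.5, 0], "gripper": 0.88},
    {"rot": [0, 0, 0], "offset": [0, 3, 0], "gripper": 0.88},
    {"rot": [0, 0, 0], "offset": [0, 3, -3], "gripper": 1},
    {"rot": [0, 0, 0], "offset": [0, 3, -7], "gripper": 1},
    {"rot": [0, 0, 0], "offset": [0, 3, -7], "gripper": 1}
  ]
}}

```text
time_s: 8.0
position: [0.4739, -0.0875, 0.1487]
tcp_rot: [[0.997, -0.081, 0.007], [-0.081, -0.997, -0.003], [0.007, 0.002, -1.0]]
force: [0.2, 0.4, -0.5]
opening: 0.009
```

Run:
```python
from h import *
w=cap('wrist');c=cap('scene');s=bot.read_state();print(s['position'],s['force'],s['opening'])
f=w['frame'];h=cv2.cvtColor(f,cv2.COLOR_RGB2HSV)
m=cv2.inRange(h,(0,0,140),(180,70,255));m[200:]=0
cs,_=cv2.findContours(m,0,1)
for k in cs:
    if cv2.contourArea(k)>400:
        e=cv2.fitEllipse(k);print(e,ray(w,e[0],.047))
cv2.imwrite('pics/s4.png',np.hstack([cv2.resize(c['frame'][130:230,225:358],(400,300),interpolation=2),cv2.resize(w['frame'],(400,300))])[:,:,::-1])
```

```text
[ 0.47227374 -0.08668356  0.14597923] [ 0.26953281 -0.72798155 -0.0017083 ] 0.00482503105735413
((247.50453186035156, 47.41340255737305), (62.7454719543457, 68.6437759399414), 166.7858428955078) [0.47570711 0.01995364 0.047     ]
```

View pics/s4.png

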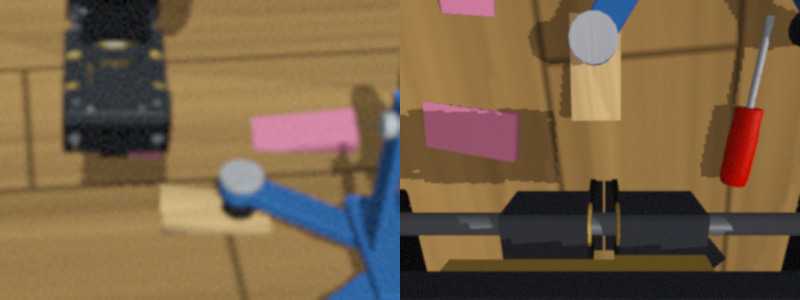

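Request:
{"name": "arm_command", "arguments": {
  "targets": [
    {"rot": [0, 0, 0], "offset": [-0.1, -3, 0], "gripper": 1},
    {"rot": [0, 0, 0], "offset": [-0.3, -6.5, 0], "gripper": 1},
    {"rot": [0, 0, 0], "offset": [-0.5, -9.3, 0], "gripper": 1},
    {"rot": [0, 0, 0], "offset": [-0.5, -10.3, 0], "gripper": 1},
    {"rot": [0, 0, 0], "offset": [-0.5, -10.3, 1], "gripper": 1},
    {"rot": [0, 0, 0], "offset": [-0.5, -10.3, 2], "gripper": 1},
    {"rot": [0, 0, 0], "offset": [-0.5, -10.3, 2.5], "gripper": 1},
    {"rot": [0, 0, 0], "offset": [-0.5, -10.3, 2.5], "gripper": 1}
  ]
}}

```text
time_s: 8.9
position: [0.4748, 0.0158, 0.1189]
tcp_rot: [[0.997, -0.081, -0.003], [-0.081, -0.997, 0.0], [-0.003, -0.0, -1.0]]
force: [-0.5, 0.1, 0.8]
opening: 0.006
```

Request:
{"name": "arm_command", "arguments": {
  "targets": [
    {"rot": [0, 0, 0], "offset": [0, 0, 0.1], "gripper": 1},
    {"rot": [0, 0, 0], "offset": [0, 0, 0.2], "gripper": 1},
    {"rot": [0, 0, 0], "offset": [0, 0, 0.2], "gripper": 1}
  ]
}}

```text
time_s: 9.2
position: [0.4755, 0.0164, 0.1184]
tcp_rot: [[0.997, -0.08, 0.0], [-0.08, -0.997, -0.0], [0.0, 0.0, -1.0]]
force: [0.3, 1.0, 1.2]
opening: 0.002
```

Request:
{"name": "arm_command", "arguments": {
  "targets": [
    {"rot": [0, 0, 0], "offset": [0, 0, 0.05], "gripper": 1},
    {"rot": [0, 0, 0], "offset": [0, 0, 0.1], "gripper": 1},
    {"rot": [0, 0, 0], "offset": [0, 0, 0.1], "gripper": 1}
  ]
}}

```text
time_s: 9.5
position: [0.4754, 0.0168, 0.1174]
tcp_rot: [[0.997, -0.08, 0.0], [-0.08, -0.997, -0.0], [0.0, 0.0, -1.0]]
force: [-0.1, -0.4, 0.1]
opening: 0.006
```

Request:
{"name": "arm_command", "arguments": {
  "targets": [
    {"rot": [0, 0, 0], "offset": [0, 0, 0.05], "gripper": 1},
    {"rot": [0, 0, 0], "offset": [0, 0, 0.05], "gripper": 1},
    {"rot": [0, 0, 0], "offset": [0, 0, 0.05], "gripper": 1}
  ]
}}

```text
time_s: 9.8
position: [0.4754, 0.0167, 0.117]
tcp_rot: [[0.997, -0.08, 0.0], [-0.08, -0.997, -0.0], [0.0, 0.0, -1.0]]
force: [0.6, 0.3, 3.3]
opening: 0.008
```

Request:
{"name": "arm_command", "arguments": {
  "targets": [
    {"rot": [0, 0, 0], "offset": [0, 0, 0.05], "gripper": 1},
    {"rot": [0, 0, 0], "offset": [0, 0, 0.05], "gripper": 1},
    {"rot": [0, 0, 0], "offset": [0, 0, 0.05], "gripper": 1}
  ]
}}

```text
time_s: 10.1
position: [0.4754, 0.0167, 0.1169]
tcp_rot: [[0.997, -0.08, 0.0], [-0.08, -0.997, -0.0], [0.0, 0.0, -1.0]]
force: [-1.2, 0.2, 6.6]
opening: 0.006
```

Request:
{"name": "arm_command", "arguments": {
  "targets": [
    {"rot": [0, 0, 0], "offset": [0, 0, 0.03], "gripper": 1},
    {"rot": [0, 0, 0], "offset": [0, 0, 0.03], "gripper": 1},
    {"rot": [0, 0, 0], "offset": [0, 0, 0.03], "gripper": 1}
  ]
}}

```text
time_s: 10.4
position: [0.4754, 0.0167, 0.1169]
tcp_rot: [[0.997, -0.08, 0.001], [-0.08, -0.997, -0.0], [0.001, 0.0, -1.0]]
force: [-1.4, 0.5, 10.0]
opening: 0.009
```

About 10 N with no sinking. Moving clear now.

Request:
{"name": "arm_command", "arguments": {
  "targets": [
    {"rot": [0, 0, 0], "offset": [0, 0, 0], "gripper": 1},
    {"rot": [0, 0, 0], "offset": [0, 0, -0.3], "gripper": 1},
    {"rot": [0, 0, 0], "offset": [0, 0, -2], "gripper": 1},
    {"rot": [0, 0, 0], "offset": [0, 0, -5], "gripper": 1},
    {"rot": [0, 0, 0], "offset": [0, 4, -7], "gripper": 1},
    {"rot": [0, 0, 0], "offset": [0, 8, -9], "gripper": 1},
    {"rot": [0, 0, 0], "offset": [0, 12, -10], "gripper": 1},
    {"rot": [0, 0, 0], "offset": [0, 12, -10], "gripper": 1}
  ]
}}

```text
time_s: 11.2
position: [0.4675, -0.1076, 0.2176]
tcp_rot: [[0.996, -0.085, 0.006], [-0.085, -0.996, -0.004], [0.006, 0.004, -1.0]]
force: [0.7, 1.2, 0.2]
opening: 0.003
```

Run:
```python
from h import *
w=cap('wrist');c=cap('scene');s=bot.read_state();print(s['position'],s['force'])
cv2.imwrite('pics/s5.png',np.hstack([cv2.resize(c['frame'][110:270,225:438],(400,300),interpolation=2),cv2.resize(w['frame'],(400,300))])[:,:,::-1])
```

```text
[ 0.46549504 -0.10354851  0.21594429] [ 0.56015633  0.20167953 -0.32055882]
```

View pics/s5.png

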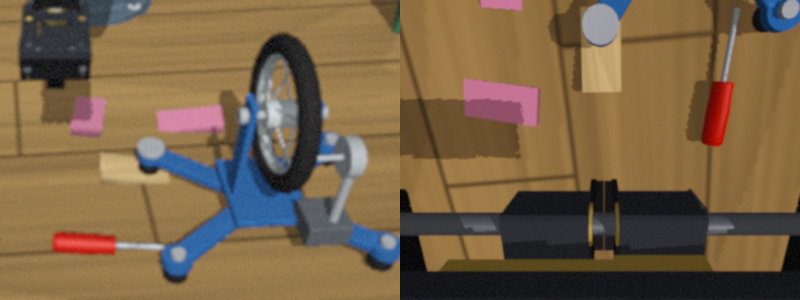

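The wedge sits under the foot, the stand is upright, the screwdriver is where it was and the arm is clear.

```bash
python3 -c "
from rig import ticket
print(ticket.hand_in())"
```

```text
the job is handed in; nothing more can be done
None
```

I pushed the wedge thin edge first under the middle of the short foot until it was snug. I then pressed the steel cap, backed clear and handed the job in at about 11 s; hand-in gives no verdict.

- **Wedge push:** the force rose from near zero to about 6–7 N over the last 2–3 mm. I then pushed a last 0.5 mm whose force I did not read before backing off.
- **Cap press:** the force reached about 10 N, and as it rose from 3 to 10 N the fingertips sank by no more than about 0.1 mm, so the stand no longer rocks.
- **Alignment:** the wedge's centre line is about 2–3 mm from the middle of the foot by the wrist camera, against 18 mm allowed.
- **Last pictures:** they show the wedge still under the foot, the stand upright, the screwdriver and pink look-alikes undisturbed, and the arm clear with no contact force. I did not measure the stand's tilt or its shift along the bench.
- **Disagreements:** the camera views differed by 2–4 mm on the cap's position and by about 2° on the wedge's heading, both small beside the tolerances. No check failed.

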